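# Draw the long turner out of the dish rack

### The arm

A 7-joint arm with a two-finger parallel gripper is mounted at the origin on the work surface. World frame = base frame: x ahead of the robot, y to its left, z up, the work surface at z = 0. Lengths are in m, angles in rad, forces in N, time in s.
With the tool pointing down it reaches from about 0.35 to 0.9 m from the base axis. Payload 8.1 kg.
Tool frame: the origin (TCP) lies at the very end of the fingers, on their centre line; the grasp point (between the pads) lies 19 mm behind it (arm.tcp_to_grasp is the distance from the TCP to the grasp point, in m); z points along the fingers, y is the line along which they close (so a half turn about z gives the same grasp; the last joint's range is limited). The gripper opens to 92 mm and grips with 3 to 60 N. Pads are 19 mm wide; open, the fingers measure 130 mm over their backs; the gripper's body (75 mm by 190 mm) begins 47 mm behind the grasp point.
Start: joints at [-1.408, 0.434, 0.025, 1.573, -0.012, 1.134, -0.075], TCP at [0.164, 0.603, 0.192] pointing down, gripper open.
Joint ranges: [-2.62, 2.62], [-0.44, 2.09], [-1.27, 1.32], [0.08, 2.57], [-1.32, 4.46], [0.12, 2], [-2.74, 2.74]. Speed limits (rad/s): [2.22, 2.22, 3.01, 3.01, 3.14, 3.14, 3.14].

### API

Orientations are given as a rotation vector (axis times angle).
In Python, from cell import arm gives the robot as it stands.
- The arm moves only by the tool nudge_tcp, called as name(argument=value, ...) on one line, values as JSON. Schema: {"type":"object","properties":{"steps":{"type":"array","items":{"type":"object","properties":{"pos":{"type":"array","items":{"type":"number"},"minItems":3,"maxItems":3},"spin":{"type":"number"},"jaw":{"type":"number"}},"additionalProperties":false,"required":["jaw"]},"minItems":1,"maxItems":10},"force":{"type":"number"},"only":{"type":"string"},"quiet":{"type":"boolean"},"lines":{"type":"string"}},"required":["steps"],"additionalProperties":false}. steps is a list of rows, 1 to 10 of them, each an object with the fields pos (a list: dx, dy, dz in shares of the most that a row can go, 1 being 50 mm), spin (a turn about the tool's z in units of 0.25 rad), jaw (the opening from 0.0 (shut) to 1.0 (fully open)); a field left out counts as zero (the opening has to be given); each row shifts and turns the commanded pose from where the row before left it, along the tool's axes as they then stand; what a row does not reach is not made up. A row lasts 1/10 s, in which the tool goes at most 0.05 m and 0.15 rad, less where a joint would pass 70% of its speed; a pose out of reach is approached as far as the arm can. The fingers move at their own pace and stop on an object; force is the grip in N (left out, the last holds). Time passes only in rows, so rows that do not move let the fingers close. The tool returns the time, the measured TCP pose, the force, the opening and the grip force at its end. only (a regular expression) keeps the lines of the reply that match it, lines (a string "A,B") keeps lines A to B, and quiet returns only ok. Input that does not fit is refused with a message, and nothing moves.
- arm.observe(): the state, without advancing time (a new reading comes with each control period).
- arm.get_image(name): name is "scene" or "top" or "wrist"; returns a dict with "image" (420x560x3 uint8, blue, green, red), "fx", "fy", "cx", "cy" (pixels), "distortion" ([k1, k2, p1, p2, k3] as OpenCV has them; the pictures are not rectified), "cam_to_world" (4x4, takes a point from camera to world coordinates); the wrist camera has in their place "mount" (4x4, takes a point from camera to tool coordinates, whose origin is the TCP and whose axes are the flange's). Camera axes: x right, y down, z forward; pixel columns grow to the right and rows downward; lengths in m; the calibration is good to about 2 mm. A picture is of the moment at which its call begins: read the wrist's pose just before it. There is no depth.
- arm.sign_off(): hands the job in; it is judged then, once.
The state is a dict: "clock": time; "joints": joint angles; "dq": joint speeds; "joint_efforts": joint torques, N m; "position": TCP position; "ee_rot": TCP orientation; "force": force on the tool from outside, world axes, zero at the start; "ft_torque": the same for the moment, N m; "width": opening from 0.0 (shut) to 1.0 (fully open); "gripper_force": force on a finger pad.
Only numpy, scipy, OpenCV 4.12 (cv2) and the standard library are available. Lean on these libraries where they do the work, as an engineer would, in place of code of your own. Each camera call takes 0.05 s, during which the arm holds its last target. There are 200 camera calls.

### The job

The long wooden turner lies on the floor of the dish rack with its head caught under the cup shelf, and it is longer than the rack's open top. Take it by the handle, tilt it handle end up, draw it out slantwise through the open top without forcing it against the rack, and leave the mug, bottle and bowl where they stand. Finish still holding the turner in the gripper, motionless and touching nothing else, with all of it at least 5 cm above the cup shelf.

Things in the scene. Friction and masses are not known exactly. Their poses are not given: they have to be found in the camera images.
- rack: Black wire dish rack, fixed. Origin: centre of its underside, on the worktop; z up, y along its length to the open end. Inside: x -125 to 125, y -205 to 205 mm. Wire floor's top at z = 35 mm. Walls 6 mm thick: long sides 105 mm high, ends 120 mm; wires too close to put a thing through. A wooden grip 20 mm thick outside each long side (x = +-145, z = 85 mm). Drip tray 310 x 470 mm.
- shelf_edge (a point): Middle of the cup shelf's free edge, at its underside: 115 mm above the worktop, rack y = -65 mm. The wire shelf (top at 121 mm) covers the inside of the rack from here to y = -205 mm; the other 270 mm, to the open end's wall, is open from above.
- end_rim (a point): Middle of the top of the rack's open-end wall, at its inner face: 120 mm above the worktop, rack y = 205 mm.
- turner: Flat wooden turner (spatula), 370 mm long, 0.07 to 0.14 kg, lying flat on the rack's wire floor, within 10 degrees of the rack's y, 105 to 140 mm of its head end under the cup shelf. Origin: middle of its length, on its flat underside; y points to the handle end, z up. Straight handle 24 mm wide (x) and 14 mm thick (z) from y = -65 to 185 mm. It balances near y = -30 mm.
- turner_head (a point): Middle of the turner's head tip, on its underside (turner y = -185 mm). The head is 75 mm wide, 95 mm long, 8 mm thick; a neck 46 mm wide and 10 mm thick joins it to the handle.
- turner_end (a point): Handle end of the turner, on its underside (turner y = +185 mm).
- mug: White mug, 74 mm wide and 85 mm high, standing loose on the cup shelf. Origin: centre of its underside. To be left alone.
- bottle: Green bottle, 60 mm wide and 190 mm high, loose on the worktop to the robot's left. Origin: centre of its underside. To be left alone.
- bowl: Blue bowl, 140 mm wide and 60 mm high, loose on the worktop to the robot's right. Origin: centre of its underside. To be left alone.

How it is judged:
On the way:
1. the turner slants through the open top: handle end above the rack's end wall, head still below the cup shelf's level (height (world z) of turner_end above 0.125 m and height (world z) of turner_head below 0.112 m and contact force between the fingers and turner above 0.5 N), for 0.1 s.
At the end, for the whole second after the job is handed in: The turner is held in the fingers (over 1 N), both its ends more than 168 mm above the worktop (about 5 cm above the cup shelf's top at 121 mm), touching neither rack nor mug, bottle or bowl, and still (under 30 mm/s and 0.2 rad/s) (height (world z) of each of turner_head, turner_end above 0.168 m and contact force between the fingers and turner above 1 N and contact force between turner and rack below 0.3 N and contact force between turner and mug below 0.3 N and contact force between turner and bottle below 0.3 N and contact force between turner and bowl below 0.3 N and linear speed of turner below 0.03 m/s and angular speed of turner below 0.2 rad/s); the arm keeps its last pose, push and grip.
It fails at once if the turner is forced against the rack (over 25 N) (contact force between turner and rack above 25 N).
It fails at once if the mug is pushed about (distance of mug from where it was at the start of the episode above 0.03 m).
It fails at once if the bottle is pushed about (distance of bottle from where it was at the start of the episode above 0.03 m).
It fails at once if the bowl is pushed about (distance of bowl from where it was at the start of the episode above 0.03 m).
It also fails if it takes over 48 s, if anything falls off the work surface, if the arm or the gripper's body presses on something with over 40 N, if the wrist force passes 120 N, or if a joint passes its speed limit or range.

## Working session

There is one attempt and no reset: what is moved stays moved. The work goes in short steps, Python scripts to look and compute and a tool call to move; the robot and the scene stay as the last step left them, time stands still between calls to the robot, and variables do not carry over. Pictures are saved under pics/ and viewed, at most 10 in all, crops included, and the job is handed in when it is done.

```bash
ls; mkdir -p pics; python3 - <<'E'
from cell import arm
import cv2
o=arm.observe();print({k:o[k] for k in o})
for n in("scene","top"):
    d=arm.get_image(n);cv2.imwrite(f"pics/{n}0.png",d["image"]);print(n,d["fx"],d["fy"],d["cx"],d["cy"],d["distortion"],d["cam_to_world"])
E
```

```text
cell.py
pics
{'clock': 0.0, 'joints': array([-1.40761582,  0.43524333,  0.02497132,  1.57411792, -0.01160441,
        1.13398744, -0.07511322]), 'dq': array([ 0.00068265, -0.00018974,  0.00206211,  0.00080122, -0.00048046,
        0.00042982,  0.00088319]), 'joint_efforts': array([-7.01130266e-04, -6.67856956e+01,  9.84813608e-01, -3.14447629e+01,
       -6.05272944e-02,  4.31114878e-02,  1.58555895e-04]), 'position': array([0.16407097, 0.60248134, 0.1908243 ]), 'ee_rot': array([-4.16379820e-01, -3.11380349e+00,  2.52793773e-03]), 'force': array([-0.2395333 , -0.61500817, -0.36808244]), 'ft_torque': array([0.03809769, 0.04019348, 0.00380541]), 'gripper_force': 0.0, 'width': 0.9993719739582019}
scene 414.8097647204911 414.8097647204911 280.04319278599286 211.0996579403584 [-0.04797651  0.          0.          0.          0.        ] [[ 0.0183291   0.72538182 -0.68810265  1.39636562]
 [ 0.99975443 -0.00472389  0.0216508  -0.04911514]
 [ 0.01245457 -0.68833052 -0.72529028  1.02332986]
 [ 0.          0.          0.          1.        ]]
top 480.29619510352643 480.29619510352643 281.28121999067355 202.10341398283103 [-0.06253939  0.          0.          0.          0.        ] [[ 0.01011485 -0.99679267  0.07938558  0.40647348]
 [-0.99988818 -0.00920782  0.01178338 -0.02828456]
 [-0.01101462 -0.07949589 -0.99677434  1.4866137 ]
 [ 0.          0.          0.          1.        ]]
```
View pics/scene0.png

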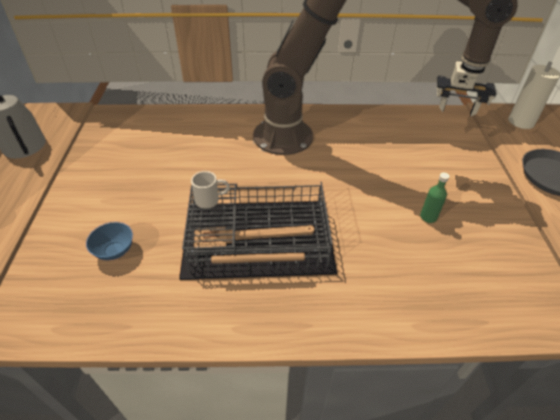

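View pics/top0.png

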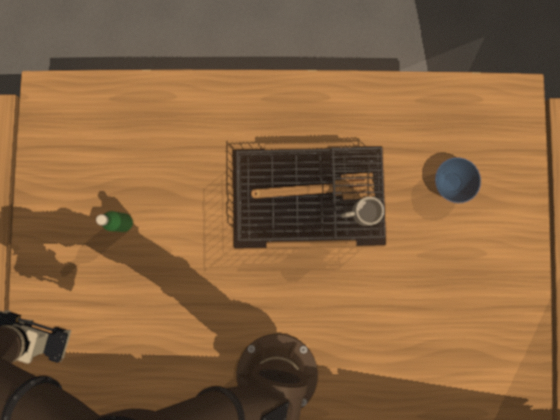

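The scene view shows the rack with the mug on its shelf, the bottle on the right and the bowl on the left. In the top view the turner runs from the handle end near (252,194) to the head near (373,185), with the mug at (369,211) and the shelf edge near x=333. I'll enlarge the top view to measure it.

```bash
python3 - <<'E'
import cv2
i=cv2.imread("pics/top0.png")[130:260,215:400]
i=cv2.resize(i,None,fx=4.3,fy=4.3,interpolation=cv2.INTER_CUBIC);i=cv2.convertScaleAbs(i,alpha=1.6,beta=15)
cv2.imwrite("pics/topc.png",i);print(i.shape)
E
```

```text
(559, 796, 3)
```

View pics/topc.png

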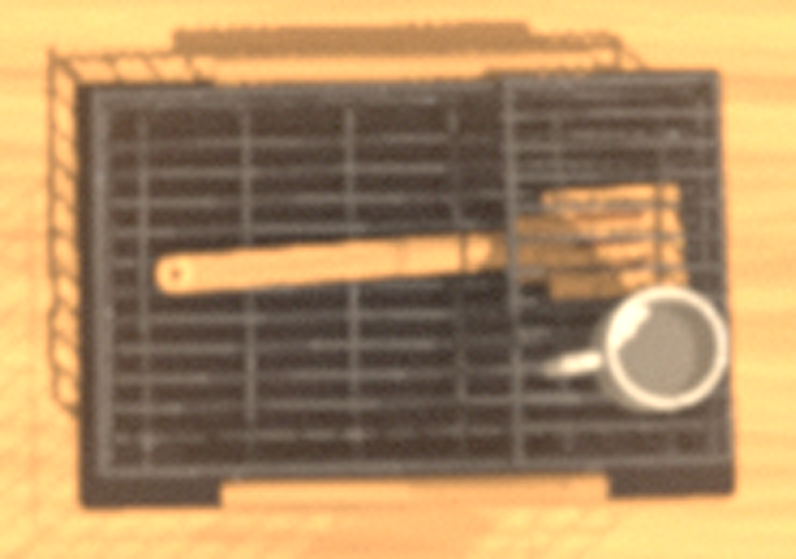

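The crop gives the handle end at about (157,274), the head tip middle at (683,235), the shelf edge from (507,80) to (518,465), and the open-end wall at x≈103. I'll convert these to world coordinates.

```bash
cat > h.py <<'E'
import numpy as np,cv2
from cell import arm
def px2w(d,uv,z):
    K=np.array([[d["fx"],0,d["cx"]],[0,d["fy"],d["cy"]],[0,0,1]])
    n=cv2.undistortPoints(np.array([[uv]],float),K,np.array(d["distortion"]))[0,0]
    T=np.array(d["cam_to_world"]);r=T[:3,:3]@[n[0],n[1],1];o=T[:3,3]
    return o+r*(z-o[2])/r[2]
E
python3 - <<'E'
from h import *
d=arm.get_image("top")
np.set_printoptions(precision=4,suppress=True)
c=lambda u,v:(215+(u+.5)/4.3-.5,130+(v+.5)/4.3-.5)
for n,u,v,z in [("end",156,275,.049),("h1",250,267,.049),("h2",450,250,.049),("head",685,236,.043),("sh1",507,80,.121),("sh2",518,465,.121),("wallA",103,90,.120),("wallB",101,470,.120),("shend1",718,75,.121),("shend2",730,465,.121),("trayBL",82,505,.0),("trayBR",733,493,.0),("mugtop",665,347,.206)]:
    print(n,px2w(d,c(u,v),z)[:2])
print("bottletop",px2w(d,(102,220),.19)[:2]); print("bowl",px2w(d,(458,180),.06))
from scipy.spatial.transform import Rotation as R
print(R.from_rotvec(arm.observe()["ee_rot"]).as_matrix(), arm.tcp_to_grasp)
E
```

```text
end [0.5459 0.0804]
h1 [0.5521 0.0147]
h2 [ 0.5653 -0.1251]
head [ 0.5775 -0.2909]
sh1 [ 0.6722 -0.1581]
sh2 [ 0.4152 -0.1657]
wallA [0.6634 0.1126]
wallB [0.4092 0.1095]
shend1 [ 0.6771 -0.2997]
shend2 [ 0.4164 -0.3058]
trayBL [0.3842 0.1349]
trayBR [ 0.3973 -0.3324]
mugtop [ 0.4886 -0.2484]
bottletop [0.4561 0.4771]
bowl [ 0.5916 -0.5418  0.06  ]
[[-0.9649  0.2627 -0.0002]
 [ 0.2627  0.9649 -0.0012]
 [-0.0001 -0.0012 -1.    ]] 0.0188
```

Units first: shifts go in shares of 50 mm and turns go in units of 0.25 rad. So -0.04 m is -0.8, -0.03 m is -0.6.

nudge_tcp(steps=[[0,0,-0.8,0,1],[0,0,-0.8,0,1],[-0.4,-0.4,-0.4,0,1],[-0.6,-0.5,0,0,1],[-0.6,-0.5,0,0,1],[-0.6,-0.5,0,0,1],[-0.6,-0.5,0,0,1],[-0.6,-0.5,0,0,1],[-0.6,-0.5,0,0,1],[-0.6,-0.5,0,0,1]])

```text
refused: steps[0]: [0, 0, -0.8, 0, 1] is not of type 'object' (schema: type "object"). Nothing was moved.
```

The error is about the shape of the input: a list of objects, one for each row. Fixing that and sending the same move.

nudge_tcp(steps=[{"pos":[0,0,-0.8],"jaw":1},{"pos":[0,0,-0.8],"jaw":1},{"pos":[-0.4,-0.4,-0.4],"jaw":1},{"pos":[-0.6,-0.5,0],"jaw":1},{"pos":[-0.6,-0.5,0],"jaw":1},{"pos":[-0.6,-0.5,0],"jaw":1},{"pos":[-0.6,-0.5,0],"jaw":1},{"pos":[-0.6,-0.5,0],"jaw":1},{"pos":[-0.6,-0.5,0],"jaw":1},{"pos":[-0.6,-0.5,0],"jaw":1}])

```text
clock: 1.15
position: [0.3355, 0.3529, 0.2916]
ee_rot: [-0.416, -3.114, 0.0]
force: [0.8, -0.6, -0.8]
width: 1.0
gripper_force: 0.0
```

nudge_tcp(steps=[{"pos":[-0.6,-0.5,0],"jaw":1},{"pos":[-0.6,-0.5,0],"jaw":1},{"pos":[-0.6,-0.5,0],"jaw":1},{"pos":[-0.6,-0.5,0],"jaw":1},{"pos":[-0.6,-0.5,0],"jaw":1},{"pos":[-0.6,-0.5,0],"jaw":1},{"pos":[-0.6,-0.5,0],"jaw":1},{"pos":[-0.6,-0.5,0],"jaw":1},{"pos":[-0.6,-0.5,0],"jaw":1},{"pos":[-0.2,-0.2,0],"jaw":1}])

```text
clock: 2.15
position: [0.5448, 0.0499, 0.2914]
ee_rot: [0.423, 3.112, -0.003]
force: [-0.1, 0.2, 0.5]
width: 1.0
gripper_force: 0.0
```

nudge_tcp(steps=[{"spin":0.52,"jaw":1},{"spin":0.52,"jaw":1},{"spin":0.52,"jaw":1},{"spin":0.52,"jaw":1},{"spin":0.52,"jaw":1},{"spin":0.52,"jaw":1},{"spin":0.52,"jaw":1},{"spin":0.52,"jaw":1},{"spin":0.52,"jaw":1},{"spin":0.2,"jaw":1}])

```text
clock: 3.15
position: [0.5431, 0.0542, 0.2914]
ee_rot: [-2.13, -2.308, 0.001]
force: [-0.5, 0.0, -0.3]
width: 0.998
gripper_force: 0.0
```

nudge_tcp(steps=[{"jaw":1}])

```text
clock: 3.25
position: [0.5431, 0.0543, 0.2914]
ee_rot: [-2.126, -2.313, 0.001]
force: [-0.1, 0.7, -0.8]
width: 1.001
gripper_force: 0.0
```

```bash
python3 - <<'E'
from h import *
from scipy.spatial.transform import Rotation as R
np.set_printoptions(precision=4,suppress=True)
o=arm.observe();M=R.from_rotvec(o["ee_rot"]).as_matrix();print(o["clock"],o["position"],o["joints"]);print(M)
print("tool delta",M.T@(np.array([.5493,.0405,.12])-o["position"]),"turn",np.arctan2(-M[:,0]@[.9964,.085,0],M[:,1]@[.9964,.085,0]))
d=arm.get_image("wrist");cv2.imwrite("pics/w1.png",d["image"]);np.save("w1.npy",d["mount"]);print(d["mount"],d["fx"],d["cx"],d["cy"])
E
```

```text
3.25 [0.5431 0.0543 0.2914] [-0.7067  0.256   0.6608  1.6481 -0.1622  1.2937  0.0673]
[[-0.0843  0.9964 -0.0005]
 [ 0.9964  0.0843 -0.0001]
 [-0.0001 -0.0005 -1.    ]]
tool delta [-0.0142  0.0051  0.1714] turn -0.0006935389575474951
[[ 0.0003 -0.9682 -0.2501  0.0683]
 [ 1.      0.0001  0.0008  0.    ]
 [-0.0007 -0.2501  0.9682 -0.1929]
 [ 0.      0.      0.      1.    ]] 317.3819831320267 280.2925894321938 211.54445830214516
```

View pics/w1.png

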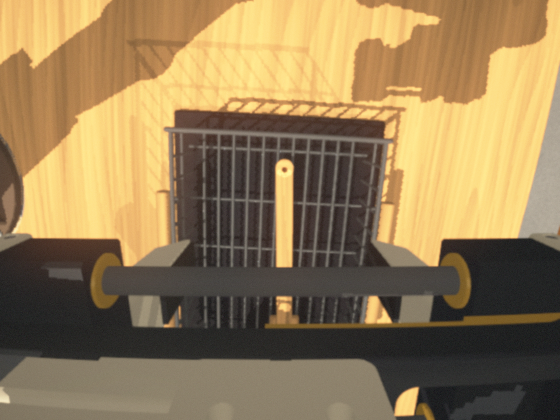

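The wrist view shows the handle end at (284,161), the handle axis at (285,235) and the end wall top at v≈135. I'll cross-check these.

```bash
python3 - <<'E'
from h import *
from scipy.spatial.transform import Rotation as R
np.set_printoptions(precision=4,suppress=True)
o=arm.observe();T=np.eye(4);T[:3,:3]=R.from_rotvec(o["ee_rot"]).as_matrix();T[:3,3]=o["position"]
d=arm.get_image("wrist");d["cam_to_world"]=T@d["mount"]
for n,uv,z in [("end",(284.5,161),.049),("ax",(285,235),.049),("wall",(280,137),.12)]: print(n,px2w(d,uv,z))
E
```

```text
end [0.5468 0.0816 0.049 ]
ax [ 0.557  -0.0241  0.049 ]
wall [0.5378 0.1145 0.12  ]
```

In the tool's units: -0.014 m is -0.28, 0.006 m is 0.12.

nudge_tcp(steps=[{"pos":[-0.28,0.12,0.4],"jaw":0.6},{"pos":[0,0,0.8],"jaw":0.6},{"pos":[0,0,0.8],"jaw":0.6},{"pos":[0,0,0.8],"jaw":0.6},{"pos":[0,0,0.8],"jaw":0.6},{"pos":[0,0,0.6],"jaw":0.6},{"pos":[0,0,0.4],"jaw":0.6},{"pos":[0,0,0.2],"jaw":0.6},{"jaw":0.6}], force=5)

```text
clock: 4.25
position: [0.5497, 0.0406, 0.0507]
ee_rot: [-2.124, -2.314, 0.003]
force: [-0.5, -0.7, 0.6]
width: 0.597
gripper_force: 0.0
```

nudge_tcp(steps=[{"pos":[0,0,0.1],"jaw":0.6},{"pos":[0,0,0.1],"jaw":0.6},{"jaw":0.6},{"jaw":0.6}])

```text
clock: 4.65
position: [0.5507, 0.0408, 0.042]
ee_rot: [2.125, 2.314, 0.001]
force: [0.8, -0.1, -0.3]
width: 0.603
gripper_force: 0.0
```

In the tool's units: 0.004 m is 0.08.

nudge_tcp(steps=[{"pos":[0,0,0.08],"jaw":0.6},{"jaw":0.6},{"jaw":0.0},{"jaw":0.0},{"jaw":0.0},{"jaw":0.0},{"jaw":0.0},{"jaw":0.0},{"jaw":0.0},{"jaw":0.0}], force=6)

```text
clock: 5.65
position: [0.5505, 0.0407, 0.0376]
ee_rot: [-2.125, -2.314, -0.0]
force: [-0.3, 0.6, 0.2]
width: 0.01
gripper_force: 0.0
```

```bash
python3 - <<'E'
from h import *
print(arm.observe()["width"],arm.observe()["gripper_force"])
a=arm.get_image("wrist")["image"]
s=arm.get_image("scene")["image"][170:290,170:350];t=arm.get_image("top")["image"][130:260,215:400]
s=cv2.resize(s,(400,267),interpolation=cv2.INTER_CUBIC);t=cv2.resize(t,(400,281),interpolation=cv2.INTER_CUBIC)
c=np.zeros((560,800,3),np.uint8);c[:267,:400]=s;c[270:551,:400]=t;c[:300,400:]=cv2.resize(a,(400,300))
cv2.imwrite("pics/m2.png",cv2.convertScaleAbs(c,alpha=1.5,beta=10))
E
```

```text
0.01026370831539729 0.0
```

View pics/m2.png

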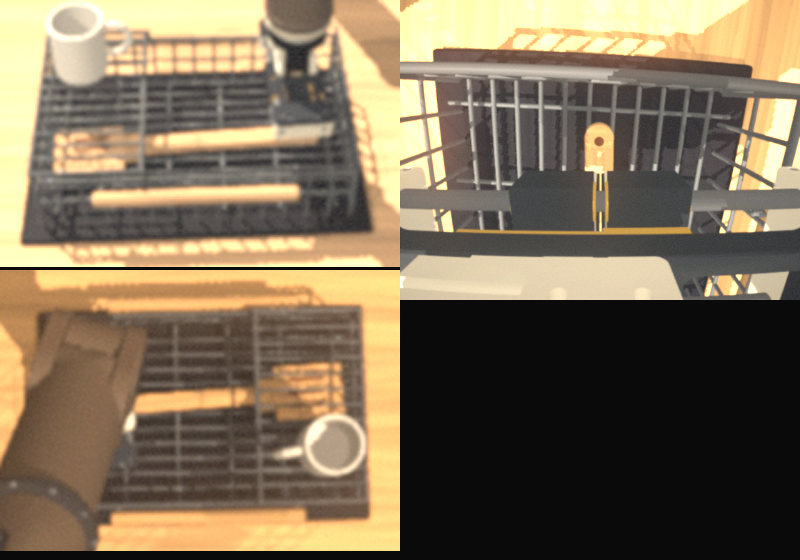

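The fingers closed just above the handle without touching it, and the turner hasn't moved. I'll open, go lower in small steps while watching the force, and try again.

In the tool's units: 0.001 m is 0.02.

nudge_tcp(steps=[{"jaw":0.6},{"jaw":0.6},{"jaw":0.6},{"jaw":0.6},{"jaw":0.6},{"pos":[0,0,0.02],"jaw":0.6},{"pos":[0,0,0.02],"jaw":0.6},{"jaw":0.6}])

```text
clock: 6.6
position: [0.5503, 0.0407, 0.0355]
ee_rot: [-2.125, -2.314, 0.0]
force: [-0.2, -0.3, 0.5]
width: 0.591
gripper_force: 0.0
```

nudge_tcp(steps=[{"pos":[0,0,0.02],"jaw":0.6},{"pos":[0,0,0.02],"jaw":0.6},{"jaw":0.6}])

```text
clock: 6.9
position: [0.5504, 0.0407, 0.0335]
ee_rot: [-2.125, -2.314, 0.0]
force: [-0.1, 0.5, -0.0]
width: 0.601
gripper_force: 0.0
```

In the tool's units: 0.001 m is 0.02.

nudge_tcp(steps=[{"pos":[0,0,0.02],"jaw":0.6},{"pos":[0,0,0.02],"jaw":0.6},{"jaw":0.6}])

```text
clock: 7.2
position: [0.5504, 0.0407, 0.0315]
ee_rot: [-2.125, -2.314, 0.0]
force: [-1.1, -0.6, 0.2]
width: 0.598
gripper_force: 0.0
```

nudge_tcp(steps=[{"pos":[0,0,0.02],"jaw":0.6},{"pos":[0,0,0.02],"jaw":0.6},{"jaw":0.6}])

```text
clock: 7.5
position: [0.5504, 0.0407, 0.0295]
ee_rot: [-2.125, -2.314, 0.0]
force: [0.5, -0.6, -0.1]
width: 0.599
gripper_force: 0.0
```

nudge_tcp(steps=[{"pos":[0,0,0.02],"jaw":0.6},{"pos":[0,0,0.02],"jaw":0.6},{"jaw":0.6}])

```text
clock: 7.8
position: [0.5504, 0.0407, 0.0275]
ee_rot: [-2.125, -2.314, 0.0]
force: [-0.7, 0.1, 0.1]
width: 0.598
gripper_force: 0.0
```

nudge_tcp(steps=[{"jaw":0.0},{"jaw":0.0},{"jaw":0.0},{"jaw":0.0},{"jaw":0.0},{"jaw":0.0},{"jaw":0.0}], force=6)

```text
clock: 8.5
position: [0.5505, 0.0407, 0.0276]
ee_rot: [-2.125, -2.314, -0.0]
force: [0.2, 0.7, 0.3]
width: 0.04
gripper_force: 0.0
```

```bash
python3 - <<'E'
from h import *
o=arm.observe();print(o["width"],o["gripper_force"])
w=arm.get_image("wrist")["image"][120:360,180:380]
s=arm.get_image("scene")["image"][195:255,240:340]
c=np.zeros((600,800,3),np.uint8);c[:480,:400]=cv2.resize(w,(400,480),interpolation=cv2.INTER_CUBIC);c[:240,400:]=cv2.resize(s,(400,240),interpolation=cv2.INTER_CUBIC)
cv2.imwrite("pics/m3.png",cv2.convertScaleAbs(c,alpha=1.5,beta=10))
E
```

```text
0.03996233618454086 0.0
```

View pics/m3.png

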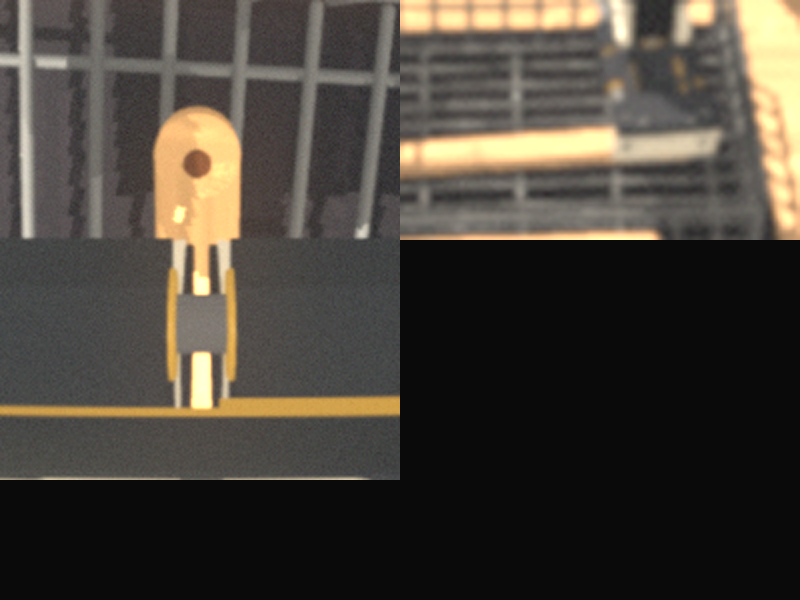

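nudge_tcp(steps=[{"jaw":0.0},{"jaw":0.0},{"jaw":0.0},{"jaw":0.0}])

```text
clock: 9.0
position: [0.5505, 0.0407, 0.0276]
ee_rot: [-2.125, -2.314, -0.0]
force: [0.1, -0.8, 0.3]
width: 0.008
gripper_force: 0.0
```

```bash
python3 - <<'E'
from h import *
w=cv2.imread("pics/w1.png")[195:345,100:460]
cv2.imwrite("pics/w1c.png",cv2.resize(w,(800,333),interpolation=cv2.INTER_CUBIC))
E
```

```text
(no output)
```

View pics/w1c.png

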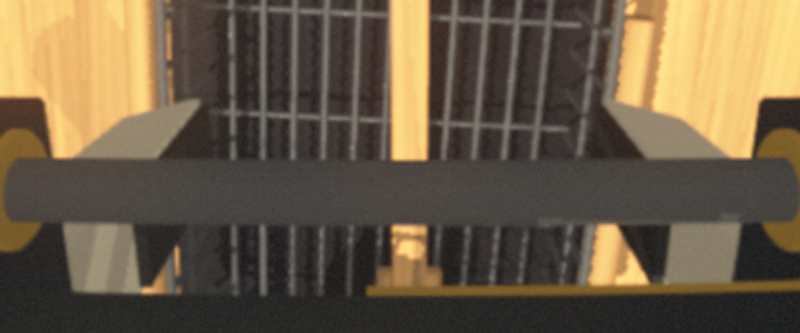

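The wrist crop shows the open fingertips at about (190,240) and (372,241). That puts them 30–40 mm behind the stated TCP, which explains the two misses. I'll open and keep lowering with force checks.

In the tool's units: 0.002 m is 0.04.

nudge_tcp(steps=[{"jaw":0.5},{"jaw":0.5},{"jaw":0.5},{"jaw":0.5},{"jaw":0.5},{"pos":[0,0,0.04],"jaw":0.5},{"pos":[0,0,0.04],"jaw":0.5},{"pos":[0,0,0.04],"jaw":0.5}])

```text
clock: 9.8
position: [0.5504, 0.0407, 0.0214]
ee_rot: [-2.125, -2.314, 0.0]
force: [-0.5, -0.0, 0.1]
width: 0.499
gripper_force: 0.0
```

nudge_tcp(steps=[{"pos":[0,0,0.03],"jaw":0.5},{"pos":[0,0,0.03],"jaw":0.5}])

```text
clock: 10.0
position: [0.5504, 0.0407, 0.0184]
ee_rot: [-2.125, -2.314, 0.0]
force: [-0.1, 0.5, 0.2]
width: 0.5
gripper_force: 0.0
```

nudge_tcp(steps=[{"pos":[0,0,0.03],"jaw":0.5},{"pos":[0,0,0.03],"jaw":0.5}])

```text
clock: 10.2
position: [0.5505, 0.0407, 0.0155]
ee_rot: [2.125, 2.314, -0.0]
force: [-0.4, -0.1, -0.1]
width: 0.499
gripper_force: 0.0
```

In the tool's units: 0.0015 m is 0.03.

nudge_tcp(steps=[{"pos":[0,0,0.03],"jaw":0.5},{"pos":[0,0,0.03],"jaw":0.5}])

```text
clock: 10.4
position: [0.5505, 0.0407, 0.0125]
ee_rot: [-2.125, -2.314, -0.0]
force: [-0.1, -0.6, 0.6]
width: 0.498
gripper_force: 0.0
```

nudge_tcp(steps=[{"pos":[0,0,0.03],"jaw":0.5},{"pos":[0,0,0.03],"jaw":0.5}])

```text
clock: 10.6
position: [0.5505, 0.0407, 0.0095]
ee_rot: [-2.125, -2.314, -0.0]
force: [-0.0, 0.4, 0.2]
width: 0.498
gripper_force: 0.0
```

nudge_tcp(steps=[{"jaw":0.0},{"jaw":0.0},{"jaw":0.0},{"jaw":0.0},{"jaw":0.0},{"jaw":0.0},{"jaw":0.0}], force=6)

```text
clock: 11.3
position: [0.5505, 0.0408, 0.0097]
ee_rot: [2.125, 2.314, 0.0]
force: [-0.0, -0.1, 1.1]
width: 0.258
gripper_force: 6.0
```

Gripped at a 24 mm opening. The overlap may be shallow, so I'll ease down a little for a better bite.

nudge_tcp(steps=[{"jaw":0.4},{"jaw":0.4},{"jaw":0.4},{"pos":[0,0,0.02],"jaw":0.4},{"pos":[0,0,0.02],"jaw":0.4}])

```text
clock: 11.8
position: [0.5505, 0.0408, 0.0076]
ee_rot: [2.125, 2.314, 0.0]
force: [0.2, -0.3, 0.2]
width: 0.402
gripper_force: 0.0
```

nudge_tcp(steps=[{"pos":[0,0,0.02],"jaw":0.4},{"pos":[0,0,0.02],"jaw":0.4}])

```text
clock: 12.0
position: [0.5504, 0.0407, 0.0055]
ee_rot: [-2.125, -2.314, 0.0]
force: [0.9, -0.5, -0.1]
width: 0.4
gripper_force: 0.0
```

nudge_tcp(steps=[{"pos":[0,0,0.02],"jaw":0.4},{"pos":[0,0,0.02],"jaw":0.4}])

```text
clock: 12.2
position: [0.5505, 0.0407, 0.0035]
ee_rot: [2.125, 2.314, -0.0]
force: [0.3, -0.3, 0.6]
width: 0.401
gripper_force: 0.0
```

nudge_tcp(steps=[{"jaw":0.0},{"jaw":0.0},{"jaw":0.0},{"jaw":0.0},{"jaw":0.0}], force=6)

```text
clock: 12.7
position: [0.5504, 0.0407, 0.0036]
ee_rot: [-2.125, -2.314, 0.0]
force: [0.2, 0.1, 0.2]
width: 0.26
gripper_force: 6.0
```

nudge_tcp(steps=[{"pos":[0,0,-0.1],"jaw":0.0},{"pos":[0,0,-0.2],"jaw":0.0},{"pos":[0,0,-0.2],"jaw":0.0},{"pos":[0,0,-0.2],"jaw":0.0},{"pos":[0,0,-0.2],"jaw":0.0},{"pos":[0,0,-0.2],"jaw":0.0},{"jaw":0.0}])

```text
clock: 13.4
position: [0.5514, 0.0409, 0.0602]
ee_rot: [2.124, 2.313, 0.003]
force: [0.2, 0.5, -1.1]
width: 0.264
gripper_force: 6.0
```

nudge_tcp(steps=[{"pos":[0,0,-0.2],"jaw":0.0},{"pos":[0,0,-0.2],"jaw":0.0},{"pos":[0,0,-0.2],"jaw":0.0},{"pos":[0,0,-0.2],"jaw":0.0},{"pos":[0,0,-0.2],"jaw":0.0},{"pos":[0,0,-0.2],"jaw":0.0},{"jaw":0.0}])

```text
clock: 14.1
position: [0.5514, 0.0409, 0.1202]
ee_rot: [2.124, 2.313, 0.003]
force: [-0.4, 0.9, -0.3]
width: 0.264
gripper_force: 6.0
```

```bash
python3 - <<'E'
from h import *
t=arm.get_image("top")["image"][130:260,215:400];s=arm.get_image("scene")["image"][165:285,170:350]
c=np.zeros((590,800,3),np.uint8);c[:267,:400]=cv2.resize(s,(400,267),interpolation=cv2.INTER_CUBIC);c[270:551,:400]=cv2.resize(t,(400,281),interpolation=cv2.INTER_CUBIC)
c[:300,400:]=cv2.resize(arm.get_image("wrist")["image"],(400,300))
cv2.imwrite("pics/m4.png",cv2.convertScaleAbs(c,alpha=1.5,beta=10))
E
```

```text
(no output)
```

View pics/m4.png

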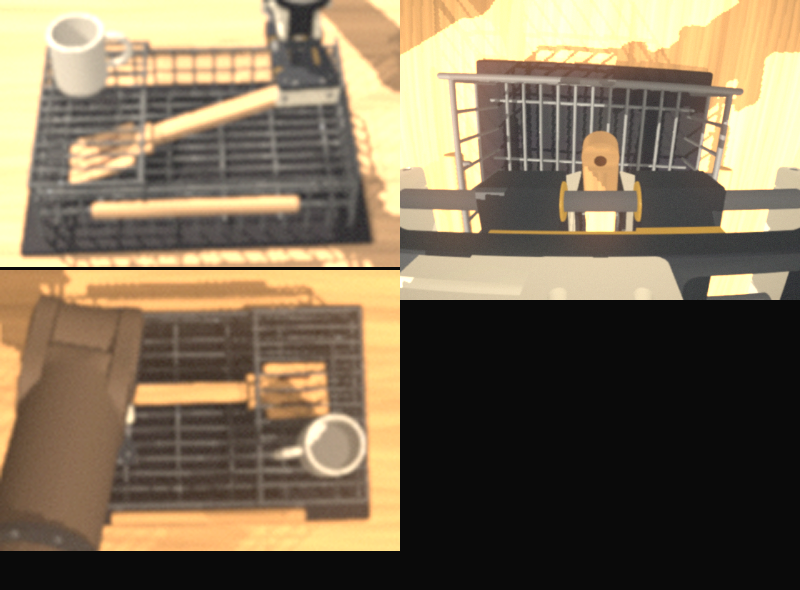

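The turner has tilted about 20°, with the head still on the floor under the shelf (tip at about (328,388) in the top crop) and the handle end up. The mug hasn't moved. Next I'll draw it out slantwise.

nudge_tcp(steps=[{"pos":[0.12,0,-0.08],"jaw":0.0},{"pos":[0.26,0,-0.08],"jaw":0.0},{"pos":[0.26,0,-0.08],"jaw":0.0},{"pos":[0.26,0,-0.08],"jaw":0.0},{"pos":[0.26,0,-0.08],"jaw":0.0},{"pos":[0.26,0,-0.08],"jaw":0.0},{"jaw":0.0}])

```text
clock: 14.95
position: [0.5445, 0.1145, 0.1431]
ee_rot: [-2.121, -2.317, -0.002]
force: [0.2, 1.0, -0.9]
width: 0.259
gripper_force: 6.0
```

nudge_tcp(steps=[{"pos":[0.26,0,-0.08],"jaw":0.0},{"pos":[0.26,0,-0.08],"jaw":0.0},{"pos":[0.26,0,-0.08],"jaw":0.0},{"pos":[0.26,0,-0.08],"jaw":0.0},{"pos":[0.14,0,-0.08],"jaw":0.0},{"jaw":0.0}])

```text
clock: 15.55
position: [0.5395, 0.172, 0.1631]
ee_rot: [-2.123, -2.316, -0.002]
force: [-0.2, 0.8, 0.5]
width: 0.26
gripper_force: 6.0
```

nudge_tcp(steps=[{"jaw":0},{"jaw":0},{"jaw":0}], force=50)

```text
clock: 15.85
position: [0.5395, 0.1696, 0.1626]
ee_rot: [2.126, 2.313, -0.0]
force: [-0.5, 0.6, -1.1]
width: 0.25
gripper_force: 50.0
```

```bash
python3 - <<'E'
from h import *
t=arm.get_image("top")["image"][130:260,215:400];s=arm.get_image("scene")["image"][165:285,170:350]
c=np.zeros((590,800,3),np.uint8);c[:267,:400]=cv2.resize(s,(400,267),interpolation=cv2.INTER_CUBIC);c[270:551,:400]=cv2.resize(t,(400,281),interpolation=cv2.INTER_CUBIC)
c[:300,400:]=cv2.resize(arm.get_image("wrist")["image"],(400,300))
cv2.imwrite("pics/m5.png",cv2.convertScaleAbs(c,alpha=1.5,beta=10))
E
```

```text
(no output)
```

View pics/m5.png

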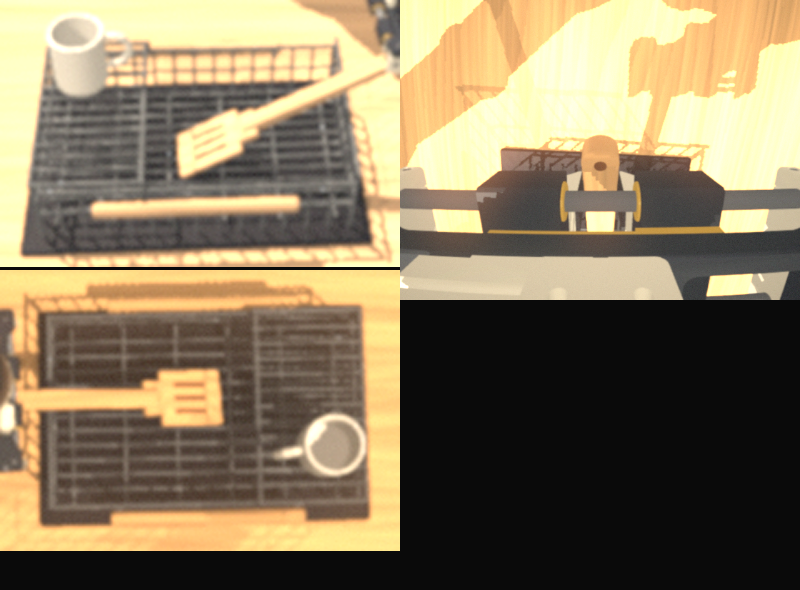

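The head is clear of the shelf edge: tip at x≈222 against the edge at x≈252 in the top crop. I'll lift straight up with the firm grip.

In the tool's units: -0.02 m is -0.4, -0.015 m is -0.3.

nudge_tcp(steps=[{"pos":[0,0,-0.1],"jaw":0},{"pos":[0,0,-0.2],"jaw":0},{"pos":[0,0,-0.3],"jaw":0},{"pos":[0,0,-0.4],"jaw":0},{"pos":[0,0,-0.4],"jaw":0},{"pos":[0,0,-0.4],"jaw":0},{"pos":[0,0,-0.4],"jaw":0},{"pos":[0,0,-0.4],"jaw":0},{"pos":[0,0,-0.4],"jaw":0},{"pos":[0,0,-0.4],"jaw":0}])

```text
clock: 17.0
position: [0.5393, 0.17, 0.3344]
ee_rot: [2.125, 2.313, 0.001]
force: [-0.1, 0.7, -0.2]
width: 0.256
gripper_force: 50.0
```

nudge_tcp(steps=[{"pos":[0,0,-0.4],"jaw":0},{"pos":[0,0,-0.4],"jaw":0},{"pos":[0,0,-0.4],"jaw":0},{"pos":[0,0,-0.3],"jaw":0},{"pos":[0,0,-0.1],"jaw":0},{"jaw":0},{"jaw":0},{"jaw":0}])

```text
clock: 17.8
position: [0.539, 0.1702, 0.4118]
ee_rot: [-2.125, -2.313, 0.002]
force: [-0.6, -0.5, -2.0]
width: 0.251
gripper_force: 50.0
```

```bash
python3 - <<'E'
from h import *
c=np.hstack([cv2.resize(arm.get_image(n)["image"],(400,300),interpolation=cv2.INTER_AREA) for n in("scene","wrist")])
cv2.imwrite("pics/m6.png",cv2.convertScaleAbs(c,alpha=1.4,beta=10))
E
```

```text
(no output)
```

View pics/m6.png

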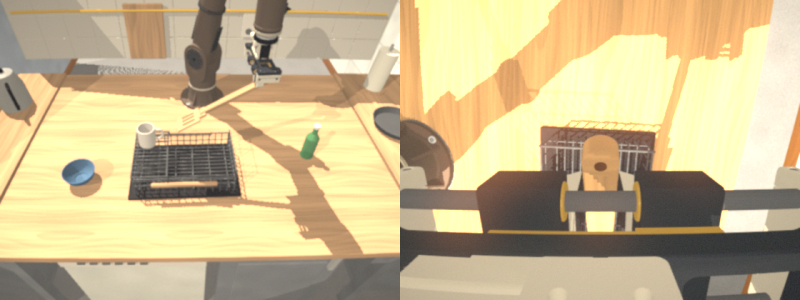

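nudge_tcp(steps=[{"jaw":0},{"jaw":0},{"jaw":0},{"jaw":0},{"jaw":0}])

```text
clock: 18.4
position: [0.5394, 0.1703, 0.4126]
ee_rot: [-2.125, -2.314, -0.0]
force: [-0.0, -0.1, -1.5]
width: 0.256
gripper_force: 50.0
```

```bash
python3 - <<'E'
from h import *
a=arm.get_image("scene")
for z in(.2,.25,.285,.32):print(z,px2w(a,(259,171),z))
for _ in range(8): b=arm.get_image("scene")["image"]
print(np.abs(cv2.GaussianBlur(a["image"],(5,5),0).astype(int)-cv2.GaussianBlur(b,(5,5),0))[90:190,240:400].max(), arm.observe()["gripper_force"])
E
```

```text
0.2 [ 0.4483489  -0.08487651  0.2       ]
0.25 [ 0.505921   -0.08270476  0.25      ]
0.285 [ 0.54622148 -0.08118453  0.285     ]
0.32 [ 0.58652196 -0.07966431  0.32      ]
8 49.999752044677734
```

The tip is at about 0.29 m and the turner is still, so I'll hand in.

```bash
python3 -c "
from cell import arm
print(arm.sign_off())"
```

```text
the job is handed in; nothing more can be done
None
```

The turner came out slantwise through the open top and I handed the job in at about 19 s; no verdict was printed, but at hand-in it was held at 50 N, still and clear of everything, its lowest end about 0.29 m up, and the last picture showed the mug, bottle and bowl apparently undisturbed.

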